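Hook a dropped washer out from behind the press guard

ROBOT

A 7-joint arm with a two-finger parallel gripper is mounted at the origin on the work surface. World frame = base frame: x ahead of the robot, y to its left, z up, the work surface at z = 0. Lengths are in m, angles in rad, forces in N, time in s.
With the tool pointing down it reaches from about 0.425 to 0.925 m from the base axis. Payload 6.8 kg.
Tool frame: the origin (TCP) lies at the very end of the fingers, on their centre line; the grasp point (between the pads) lies bot.hold_point_z behind it (bot.hold_point_z is the distance from the TCP to the grasp point, in m); x points along the fingers, z is the direction in which the jaws open and shut, and the axes are right-handed (so a half turn about x gives the same grasp; the last joint's range is limited). The gripper opens to 85 mm and grips with 20 to 120 N. Pads are 22 mm wide; open, the fingers measure 114 mm over their backs; the gripper's body (76 mm by 85 mm) begins 54 mm behind the grasp point. The pads swing forward as they close: fully open they stand 13 mm farther back than shut.
Start: joints at [1.145, 0.477, 0.022, 1.555, -0.011, 1.109, -0.083], TCP at [0.211, -0.641, 0.231] pointing down, gripper open.
Joint ranges: [-2.96, 2.96], [-0.34, 2.1], [-1.41, 1.46], [0.24, 2.44], [-1.37, 4.51], [0.17, 1.92], [-2.96, 2.96]. Speed limits (rad/s): [2.39, 2.39, 3.14, 3.14, 3.14, 3.14, 3.14].

INTERFACE

Orientations are given as a unit quaternion [w, x, y, z].
In Python, from station import bot gives the robot as it stands.
- The arm moves only by the tool drive_tool, never from a script. Its arguments are lists of equal length, an entry for each row: "slide": the shift along the world's x, y, z in mm, a list of three; "turn": the turn, a rotation vector about the world's x, y, z in rad, a list of three; "gripper": the opening, from 0 (shut) to 1 (fully open). A call has 1 to 10 rows; each row is the pose to reach, as a shift and turn from the pose measured when the call began; what a row does not reach only later rows make up. A row lasts 1/10 s, in which the tool goes at most 50 mm and 8.59 degrees, less where a joint would pass 70% of its speed; a pose out of reach is approached as far as the arm can. A call with a gripper value outside its range is refused whole. The fingers move at their own pace and stop on an object; "squeeze" is the grip in N (left out, the last holds). Time passes only in rows, so rows that repeat a pose let the fingers close. It gives the time, the measured TCP pose, the force and the opening at its end, in the units of the state.
- bot.get_obs(): the state, without advancing time (a new reading comes with each control period).
- bot.read_camera(name): name is "scene" or "top" or "wrist"; returns a dict with "color" (384x512x3 uint8, red, green, blue), "fovy" (degrees; the focal length in pixels is half the picture's height over the tangent of half this angle, whatever the lens; pixels are square), "cx", "cy" (the principal point, pixels), "R" (3x3) and "t" (3): a world point X has camera coordinates R X + t. Camera axes: x right, y down, z forward; pixel columns grow to the right and rows downward; lengths in m; the calibration is good to about 2 mm. A picture is of the moment at which its call begins. There is no depth.
- bot.hand_in(): hands the job in, once; it reports no verdict.
The state is a dict: "t": time; "q": joint angles; "joint_vel": joint speeds; "joint_torque": joint torques, N m; "eef_pos": TCP position; "tool_rot": TCP orientation; "contact_force": force on the tool from outside, world axes, zero at the start; "torque": the same for the moment, N m; "gripper_width": opening from 0.0 (shut) to 1.0 (fully open).
Only numpy, scipy, OpenCV 4.12 (cv2) and the standard library are available. Lean on these libraries where they do the work, as an engineer would, in place of code of your own. Each camera call takes 0.05 s, during which the arm holds its last target.

TASK

The brass washer of the pressure screw has dropped onto the bed of the etching press behind the nip guard. With the hooked rod reach in under the guard, feel its pin down into the washer's bore and draw the washer smoothly out along the bed until it lies flat in the open, at least two centimetres clear of the guard, then put the hook back on its rest. Go gently on bed, roller, guard and washer, let only the hook touch press and washer, and leave everything else where it is.

Things in the scene. Friction and masses are not known exactly. Their poses are not given: they have to be found in the camera images.
- press: fixed table-top etching press, 375 mm over its side frames. Origin on the bench under the middle of the nip line; x is the feed direction (the open infeed side, where the work is done, is -x), y along the rollers, z up. Side frames at y +-165 to 190 mm, x -50 to 50, 300 mm high, screws on them to 350 mm. A crank stands out on the -y side
- bed_open (a point): point on the polished steel bed, in the middle of its open infeed part: x -230, y 0, z 100 mm in the press frame. The flat level bed is 300 mm wide (y -150 to 150), 600 mm long (x -340 to 260), its top 100 mm above the bench. Low aluminium rails run along it outside y +-150, their tops 20 mm below the bed
- nip (a point): middle of the nip line on the bed: x 0, y 0, z 100 mm in the press frame. The steel top roller, diameter 100 mm, lies along y right above it, 2 mm clear of the bed, so it reaches out to x -50
- guard_edge (a point): middle of the lower infeed edge of the fixed nip guard: x -140, y 0, z 164 mm in the press frame, so a slot 64 mm high is open below it over the bed, between y -150 and 150. A yellow bar 10 mm square runs along this edge; from it a clear 5 mm sheet leans back and up to x -75, 135 mm above the bed
- washer: thick flat brass washer, outer diameter 50 mm, bore 13 mm, 10 mm thick, 0.1 to 0.2 kg, lying loose and flat on the bed behind the guard, its centre 62 to 72 mm in front (-x) of the nip line, too near the roller for the hook to go behind it. Origin: centre of its underside
- hook: folding hooked rod, 0.19 kg, along its x axis. Red flat-sided handle 100 mm long, 20 wide (y), 24 high (z), origin at its centre; in its front end, at x 58, a joint with an 8 mm straight steel shaft, level with the handle's axis, 122 mm long. At its end a 9 mm flat-ended pin goes down, its end 32 mm below the axis. It starts on its rest, pin down, +x roughly towards the press. Balances near x 48
- rest: fixed low rest for the hook, base plate 170 x 70 x 6 mm, origin on the bench. Two blue forks: one at x -40 mm under the handle (gap 30 mm, floor 40 mm high), one at x 85 mm under the shaft (gap 14 mm, floor 48 mm high); their cheeks flare outwards and stand about 20 mm above the floors. Same x direction as the hook on it
- rest_seat (a point): where the hook's origin lies when it is on the rest: 52 mm above the rest's origin
- weight: small dark steel registration weight, 32 mm across, 38 mm high, on the bed near its robot-side edge; leave alone. Origin: centre of its underside
- plate: small copper etching plate 80 x 55 x 4 mm lying on the bed near its robot-side edge; leave alone. Origin: centre of its underside
- ink_tin: ink tin, 76 mm across, 55 mm high, on the bench; leave alone. Origin: centre of its underside
- jar: amber jar with blue cap, 60 mm across, 85 mm high, on the bench; leave alone. Origin: centre of its underside
- brayer: hand ink roller with a wooden handle, 165 mm long, on the bench; leave alone. Origin: under the middle of its roller
- tape: roll of yellow tape, 84 mm across, 25 mm high, on the bench; leave alone. Origin: centre of its underside
- hook_joint (a point): the shaft's worn upright joint pin in the front end of the handle: x 58, y 0, z 0 in the hook frame. In it the shaft stands anywhere up to 0.09 rad to either side of the handle's x axis, which is not reported, so the pin is up to 11 mm to either side. The joint is stiff and gives only to more than about 7 N sideways at the pin, up to 0.1 rad. Grip the handle across y between x -25 and 45
Not all that is in view belongs to the job. Leave any orange look-alike of the rest alone.

How it is judged:
On the way, in this order (a step that is already met when the one before it is completed fails the run):
1. the pin has caught in the washer's bore: pulled by the hook, the washer has come at least 15 mm but is still under or behind the guard (contact force between hook and washer above 0.1 N and distance of washer from where it was at the start of the episode above 0.015 m and x of washer in the frame of press between -0.16 and -0.085 m), for 0.1 s.
2. the hook has drawn the washer out clear of the guard (x of washer in the frame of press below -0.183 m and horizontal distance between hook_joint and washer below 0.15 m), for 0.1 s.
At the end, for the whole second after the job is handed in: The washer lies flat and still on the open infeed part of the bed, its centre at least 43 mm in front of the guard's edge (rim 18 mm clear); the hook lies still in both forks of its rest, aligned within 0.15 rad, its origin within 30 mm of the seat point (x of washer in the frame of press between -0.34 and -0.183 m and y of washer in the frame of press between -0.15 and 0.15 m and z of washer in the frame of press between 0.096 and 0.104 m and angle between washer's own z axis and vertical below 0.08 rad and linear speed of each of washer, hook below 0.01 m/s and horizontal distance between hook and rest_seat below 0.03 m and z of hook in the frame of rest between 0.044 and 0.06 m and angle between the x axis of hook and the x axis of rest, either way round below 0.15 rad); the robot touches nothing.
It fails at once if the hook presses on the press (bed, roller, guard) or on the washer with more than 18 N (contact force between hook and press above 18 N or contact force between hook and washer above 18 N).
It fails at once if the robot itself touches the press (over 3 N) or the washer (contact force between any of the arm, the fingers and press above 3 N or contact force between any of the arm, the fingers and washer above 0.5 N).
It fails at once if the washer is flung faster than 0.3 m/s (linear speed of washer above 0.3 m/s).
It fails at once if a bystander is moved more than 15 mm (distance of any of weight, plate, ink_tin, jar, brayer, tape from where it was at the start of the episode above 0.015 m).
It also fails if it takes over 64 s, if anything falls off the work surface, if the arm or the gripper's body presses on something with over 40 N, if the wrist force passes 120 N, or if a joint passes its speed limit or range.

## Working session

There is one attempt and no reset: what is moved stays moved. The work goes in short steps, Python scripts to look and compute and a tool call to move; the robot and the scene stay as the last step left them, time stands still between calls to the robot, and variables do not carry over. Pictures are saved under pics/ and viewed, and the job is handed in when it is done.

Besides the shell and the picture viewer there is one more tool, called after "Request:" in YAML: its name, and indented under it one key for each argument. drive_tool: Moves the arm, as the interface text tells. Its arguments: {"type":"object","properties":{"slide":{"type":"array"},"turn":{"type":"array"},"gripper":{"type":"array"},"squeeze":{"type":"number"}},"required":["slide","turn","gripper"]}

```bash
ls; mkdir -p pics; python3 - <<'E'
from station import bot
import cv2
print(bot.get_obs()); print(bot.hold_point_z)
for n in ("scene","top","wrist"):
    c=bot.read_camera(n); cv2.imwrite(f"pics/{n}0.png",c["color"][:,:,::-1]); print(n,c["fovy"],c["cx"],c["cy"],c["R"],c["t"])
E
```

```text
pics
{'t': 0.0, 'q': array([ 1.14489612,  0.47778665,  0.02236874,  1.55643447, -0.01151369,
        1.1093402 , -0.0830979 ]), 'joint_vel': array([ 3.22904969e-04, -5.89262074e-05,  1.76103559e-04,  6.41031923e-04,
        2.12387478e-04,  1.85153639e-03,  1.45527830e-03]), 'joint_torque': array([-8.60851674e-05, -5.96448183e+01,  1.60806946e+00, -2.81192994e+01,
        1.25661868e-02,  9.41758510e-03,  1.76048854e-05]), 'eef_pos': array([ 0.21070858, -0.64064273,  0.23034249]), 'tool_rot': array([ 0.5722611 ,  0.4149279 ,  0.57336928, -0.41424599]), 'contact_force': array([-0.04468429,  0.61581025, -0.02708194]), 'torque': array([ 0.01887018, -0.00100827, -0.03408492]), 'gripper_width': 0.999282890880869}
0.0187
scene 52.24010210260302 253.91458016563402 192.22402229284094 [[-0.59244812  0.80539262  0.01865352]
 [ 0.65605899  0.49577716 -0.56902689]
 [-0.46753805 -0.3248811  -0.82210732]] [ 0.38178616 -0.19078742  1.4789669 ]
top 49.96539281049267 254.89410517366028 190.460366635193 [[-0.02034647 -0.99965038  0.01688622]
 [-0.99099896  0.01792941 -0.13266349]
 [ 0.13231435 -0.01943346 -0.99101728]] [-0.13483957  0.52146045  1.11593049]
wrist 71.37997413163653 256.74785771172816 193.58857288053954 [[ 3.12822227e-01 -9.49811341e-01 -8.18642753e-04]
 [-9.17479972e-01 -3.02396569e-01  2.58431454e-01]
 [-2.45708681e-01 -8.00920146e-02 -9.66029251e-01]] [-0.67460725 -0.03471147  0.37798399]
```

View pics/scene0.png

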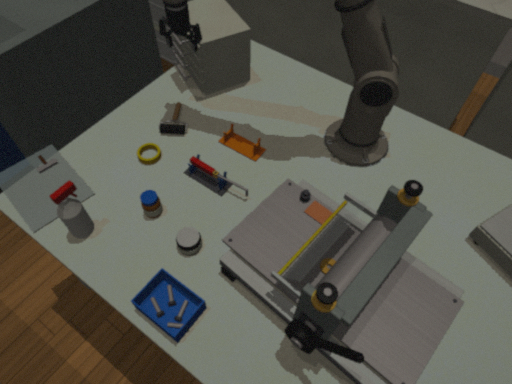

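View pics/top0.png

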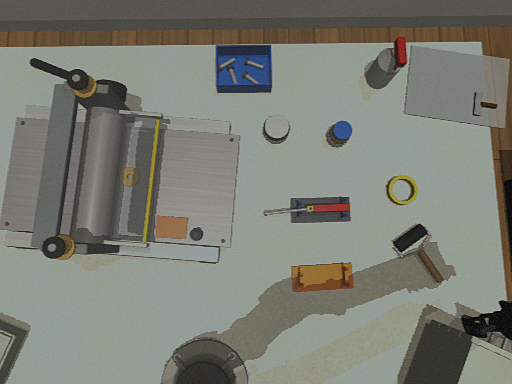

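View pics/wrist0.png

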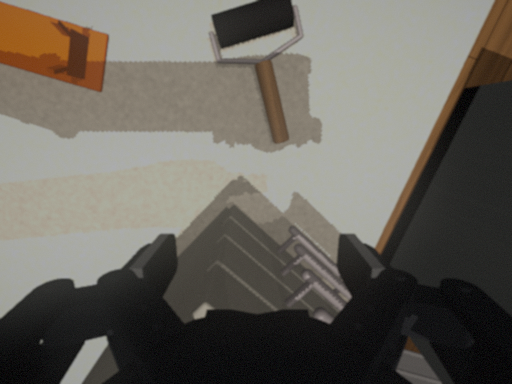

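The scene view shows the press at lower right and the hook on its blue rest at (215,178). In the top view the hook lies at pixels (265..350, 210) with its pin towards the press at the left. The washer is at (129,177), behind the yellow bar at x≈155. I'll measure these next.

```bash
cat > h.py <<'E'
import numpy as np, cv2
from station import bot
def ray(c,u,v):
    f=c["color"].shape[0]/2/np.tan(np.radians(c["fovy"])/2)
    R=np.array(c["R"]);t=np.array(c["t"])
    d=R.T@np.array([(u-c["cx"])/f,(v-c["cy"])/f,1]); return -R.T@t,d
def onz(c,u,v,z):
    o,d=ray(c,u,v); return o+d*(z-o[2])/d[2]
def proj(c,X):
    f=c["color"].shape[0]/2/np.tan(np.radians(c["fovy"])/2)
    p=np.array(c["R"])@np.array(X)+np.array(c["t"]); return np.array([c["cx"]+f*p[0]/p[2],c["cy"]+f*p[1]/p[2]])
def crop(c,u0,v0,u1,v1,s,name):
    im=c["color"][v0:v1,u0:u1,::-1]; cv2.imwrite("pics/"+name,cv2.resize(im,None,fx=s,fy=s,interpolation=cv2.INTER_CUBIC))
E
python3 - <<'E'
from h import *
c=bot.read_camera("top"); crop(c,90,110,250,260,5,"t_press.png"); crop(c,255,180,365,225,7,"t_hook.png")
s=bot.read_camera("scene"); crop(s,250,170,400,310,5,"s_press.png"); crop(s,175,145,265,205,8,"s_hook.png")
import pickle; pickle.dump((c,s),open("cams.pkl","wb"))
E
```

```text
(no output)
```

View pics/t_press.png

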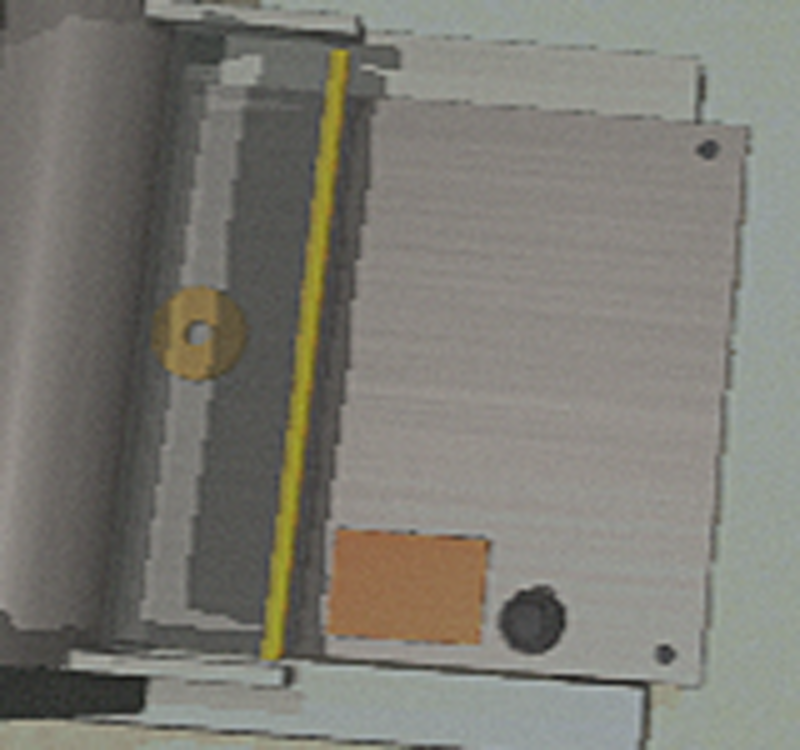

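View pics/t_hook.png

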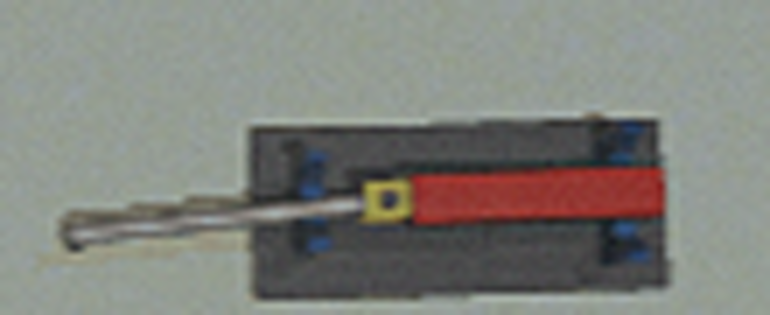

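View pics/s_press.png

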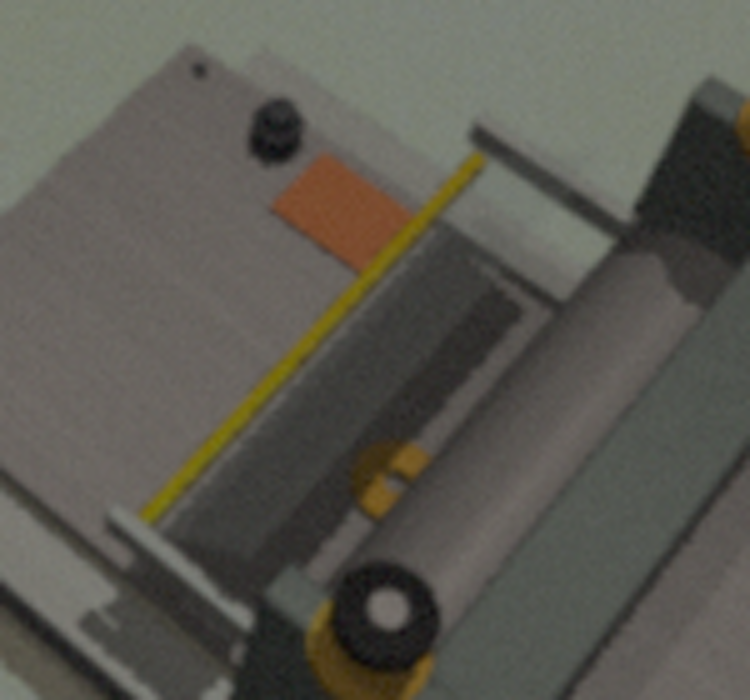

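View pics/s_hook.png

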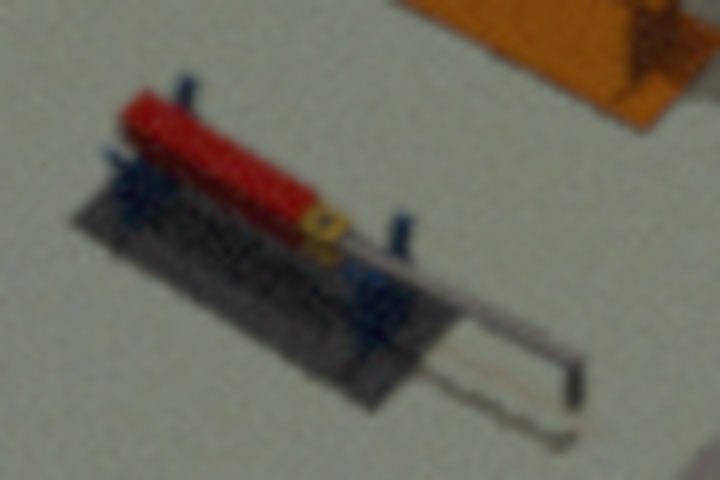

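```bash
cat > m1.py <<'E'
from h import *
import pickle
c,s=pickle.load(open("cams.pkl","rb"))
P=lambda x,y,s=5,u0=90,v0=110:(u0+(x+.5)/s-.5, v0+(y+.5)/s-.5)
a=onz(c,*P(748,128),.1); b=onz(c,*P(702,686),.1); print("bed corners far/near",a,b,np.linalg.norm(a-b))
g1=onz(c,*P(340,50),.174); g2=onz(c,*P(272,658),.174); print("bar",g1,g2,np.linalg.norm(g1-g2))
ey=(a-b)[:2]; ey/=np.linalg.norm(ey)  # towards press -y
ex=np.array([-ey[1],ey[0]]); print("ex cand",ex)
ex=ex if ex[1]>0 else -ex
O=(a+b)[:2]/2+ .340*ex; yaxis=np.array([-ex[1],ex[0]])
print("press O",O,"ex",ex,"yaw",np.arctan2(ex[1],ex[0]))
tp=lambda X:(np.dot(X[:2]-O,ex),np.dot(X[:2]-O,yaxis))
print("bar in press",tp(g1),tp(g2))
w=onz(c,*P(199,333),.11); print("washer",w,tp(w))
Q=lambda x,y:P(x,y,5,250,170)
w2=onz(s,*Q(395,482),.11); print("washer scene",w2,tp(w2))
gs1=onz(s,*Q(480,158),.174);gs2=onz(s,*Q(148,518),.174);print("bar scene",tp(gs1),tp(gs2))
for n,cc,f in(("top",c,None),):
    hsv=cv2.cvtColor(cc["color"],cv2.COLOR_RGB2HSV)
    m=((hsv[...,0]<8)|(hsv[...,0]>172))&(hsv[...,1]>140)&(hsv[...,2]>60); m[:,:260]=0;m[:, 360:]=0;m[:190]=0;m[230:]=0
    ys,xs=np.nonzero(m); r=cv2.minAreaRect(np.c_[xs,ys].astype(np.float32)); print("red",r,len(xs))
    cor=[onz(cc,u,v,.064) for u,v in cv2.boxPoints(r)]; print(np.round(cor,4))
H=lambda x,y:P(x,y,7,255,180)
e0=onz(c,*H(664,192),.064);e1=onz(c,*H(413,198),.064);print("handle ends",e0,e1,np.linalg.norm(e1-e0))
j=onz(c,*H(389,200),.064);t=onz(c,*H(75,228),.056);print("joint",j,"pin top",t,np.linalg.norm((t-j)[:2]))
hd=e1-e0;sd=t-j
print("handle ang",np.arctan2(hd[1],hd[0]),"shaft",np.arctan2(sd[1],sd[0]))
K=lambda x,y:P(x,y,8,175,145)
print("scene: pin bottom z.02",onz(s,*K(573,405),.02),"pin top",onz(s,*K(580,355),.056),"joint",onz(s,*K(325,222),.064))
rest=[onz(c,*H(*p),.006) for p in((250,127),(655,120),(667,287),(253,298))]; print("rest",np.round(rest,4),np.mean(rest,0))
E
python3 m1.py
```

```text
bed corners far/near [ 0.66062226 -0.10449544  0.1       ] [ 0.36429078 -0.07615931  0.1       ] 0.2976831919382548
bar [0.6837623  0.09790152 0.174     ] [0.3820014  0.12721549 0.174     ] 0.30318137321182387
ex cand [0.09518888 0.99545923]
press O [0.54482074 0.24812876] ex [0.09518888 0.99545923] yaw 1.4754631051010836
bar in press (np.float64(-0.13631940703573042), np.float64(-0.15261061668578874)) (np.float64(-0.1358628273021503), np.float64(0.15057041272989577))
washer [0.55238444 0.18366726 0.11      ] (np.float64(-0.06344881483805978), np.float64(-0.013665370579037751))
washer scene [0.55410179 0.18431169 0.11      ] (np.float64(-0.06264384421811582), np.float64(-0.015313579277957966))
bar scene (np.float64(-0.13461501256018985), np.float64(0.14896371802312464)) (np.float64(-0.1353269429933813), np.float64(-0.1463169091031036))
red ((331.4520568847656, 207.30191040039062), (6.794567584991455, 35.171875), 87.70938873291016) 246
[[ 0.4733 -0.3036  0.064 ]
 [ 0.4753 -0.3998  0.064 ]
 [ 0.4568 -0.3996  0.064 ]
 [ 0.4548 -0.3036  0.064 ]]
handle ends [ 0.46494317 -0.40071758  0.064     ] [ 0.46444439 -0.30277602  0.064     ] 0.09794283191209242
joint [ 0.46384171 -0.29340789  0.064     ] pin top [ 0.45591074 -0.1715775   0.056     ] 0.12208826287720309
handle ang 1.575888928020048 shaft 1.6358029930565028
scene: pin bottom z.02 [ 0.45375558 -0.17272835  0.02      ] pin top [ 0.45197055 -0.17061048  0.056     ] joint [ 0.46635207 -0.29251969  0.064     ]
rest [[ 0.5    -0.2464  0.006 ]
 [ 0.4998 -0.413   0.006 ]
 [ 0.4312 -0.4145  0.006 ]
 [ 0.4301 -0.2454  0.006 ]] [ 0.46526069 -0.32983101  0.006     ]
```

```bash
python3 - <<'E'
from h import *
from scipy.spatial.transform import Rotation as R
o=bot.get_obs(); q=o["tool_rot"]; T=R.from_quat(np.r_[q[1:],q[0]]); print(T.as_matrix().round(4))
# target: x down, z along +-X world rotated to hook y
yaw=1.5735; hy=np.array([-np.sin(yaw),np.cos(yaw),0])
for s in(1,-1):
    z=s*hy; x=np.array([0,0,-1.]); M=np.c_[x,np.cross(z,x),z]; D=R.from_matrix(M)*T.inv(); print(s,D.as_rotvec())
print(o["eef_pos"],o["contact_force"])
E
```

```text
[[-3.000e-04  9.499e-01  3.125e-01]
 [ 8.000e-04  3.125e-01 -9.499e-01]
 [-1.000e+00 -0.000e+00 -8.000e-04]]
1 [-8.32908693e-04  5.30873567e-04 -1.88591803e+00]
-1 [-4.86994339e-04 -7.64064824e-04  1.25567441e+00]
[ 0.21086913 -0.64095656  0.23082925] [-0.17289821 -0.629282   -0.44708213]
```

Request:
drive_tool:
  slide:
    - [26,31,0]
    - [52,62,0]
    - [78,93,0]
    - [104,124,0]
    - [130,155,0]
    - [156,186,0]
    - [182,217,0]
    - [208,248,0]
    - [232,278,-10]
    - [254,304,-30]
  turn:
    - [0,0,0.13]
    - [0,0,0.26]
    - [0,0,0.39]
    - [0,0,0.52]
    - [0,0,0.65]
    - [0,0,0.78]
    - [0,0,0.91]
    - [0,0,1.04]
    - [0,0,1.15]
    - [0,0,1.256]
  gripper: [1,1,1,1,1,1,1,1,1,1]

```text
t: 1.25
eef_pos: [0.4671, -0.3357, 0.2022]
tool_rot: [0.708, -0.004, 0.706, 0.002]
contact_force: [0.1, 0.3, 0.2]
gripper_width: 1.004
```

Request:
drive_tool:
  slide:
    - [0,0,0]
    - [0,0,0]
  turn:
    - [0,0,0]
    - [0,0,0]
  gripper: [1,1]

```text
t: 1.45
eef_pos: [0.4674, -0.3349, 0.2019]
tool_rot: [0.708, -0.004, 0.706, 0.003]
contact_force: [-0.6, -0.8, 0.1]
gripper_width: 1.0
```

```bash
python3 - <<'E'
from h import *
from scipy.spatial.transform import Rotation as R
o=bot.get_obs(); q=o["tool_rot"]; print(o["eef_pos"],R.from_quat(np.r_[q[1:],q[0]]).as_matrix().round(4), o["q"].round(3))
w=bot.read_camera("wrist"); crop(w,0,0,512,384,1.5,"w1.png")
for X in ([.465,-.337,.064],[.4642,-.294,.064],[.465,-.352,.064]): print(proj(w,X)*1.5)
E
```

```text
[ 0.46736936 -0.33488955  0.20191712] [[ 0.0019 -0.0098  1.    ]
 [-0.0014  1.      0.0098]
 [-1.     -0.0014  0.0019]] [ 0.803  0.368 -0.365  1.812  0.155  0.987  0.385]
[382.29014375 278.67741425]
[381.64539746 218.22697994]
[382.12112726 298.6716195 ]
```

View pics/w1.png

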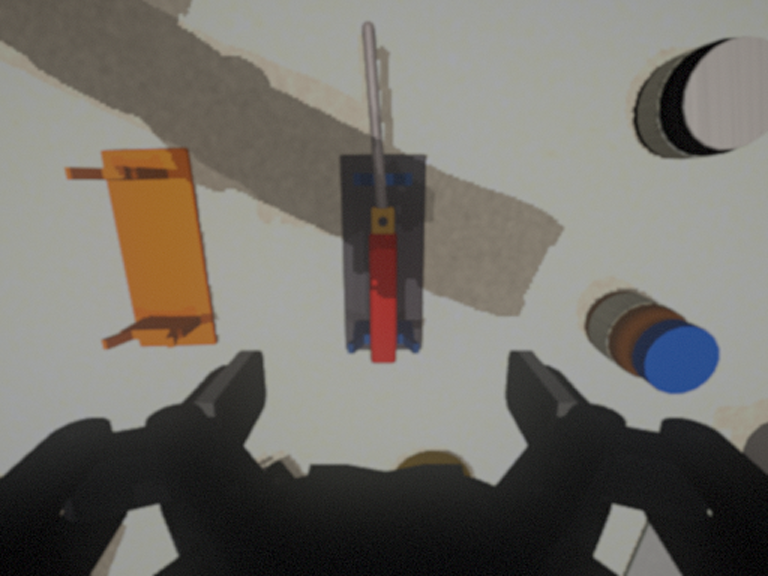

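The wrist view shows the handle at (384, 234–362), the joint at (382, 221) and the pin end of the shaft at (368, 27), with all of it between the open fingers.

```bash
python3 - <<'E'
from h import *
w=bot.read_camera("wrist")
hsv=cv2.cvtColor(w["color"],cv2.COLOR_RGB2HSV)
m=(((hsv[...,0]<6)|(hsv[...,0]>172))&(hsv[...,1]>150)).astype(np.uint8); m[:,:230]=0;m[:,280:]=0
ys,xs=np.nonzero(m); r=cv2.minAreaRect(np.c_[xs,ys].astype(np.float32)); print(r)
for u,v in cv2.boxPoints(r): print(onz(w,u,v,.064))
k=lambda x,y:((x+.5)/1.5-.5,(y+.5)/1.5-.5)
j=onz(w,*k(382.5,221),.064); t=onz(w,*k(368,27),.056); print("joint",j,"tip",t,np.linalg.norm((t-j)[:2]),np.arctan2(*(t-j)[:2]))
a=onz(w,*k(383.5,236),.064);b=onz(w,*k(384,361),.064);print(a,b)
E
```

```text
((251.04539489746094, 265.05682373046875), (20.292171478271484, 221.1885986328125), 3.646270990371704)
[ 0.4377813  -0.59839391  0.064     ]
[ 0.45692606 -0.30457724  0.064     ]
[ 0.4781814 -0.3057768  0.064    ]
[ 0.46483734 -0.60047276  0.064     ]
joint [ 0.46409853 -0.29739536  0.064     ] tip [ 0.45419966 -0.17642105  0.056     ] 0.12137862481629137 -0.08164432016484113
[ 0.46485685 -0.30779527  0.064     ] [ 0.46582589 -0.40311936  0.064     ]
```

Request:
drive_tool:
  slide:
    - [-1,-2,-40]
    - [-2,-3,-85]
    - [-2,-3,-125]
    - [-2,-3,-150]
    - [-2,-3,-162]
    - [-2,-3,-168]
    - [-2,-3,-168]
    - [-2,-3,-168]
  turn:
    - [0,0,0]
    - [0,0,0]
    - [0,0,0]
    - [0,0,0]
    - [0,0,0]
    - [0,0,0]
    - [0,0,0]
    - [0,0,0]
  gripper: [1,1,1,1,1,1,1,1]

```text
t: 2.35
eef_pos: [0.4652, -0.3411, 0.0359]
tool_rot: [0.709, -0.003, 0.706, 0.0]
contact_force: [-0.5, -0.4, 0.1]
gripper_width: 0.998
```

```bash
python3 - <<'E'
from h import *
w=bot.read_camera("wrist"); crop(w,0,0,512,384,1.5,"w2.png"); print(bot.get_obs()["eef_pos"])
E
```

```text
[ 0.4652895  -0.34098886  0.03605048]
```

View pics/w2.png

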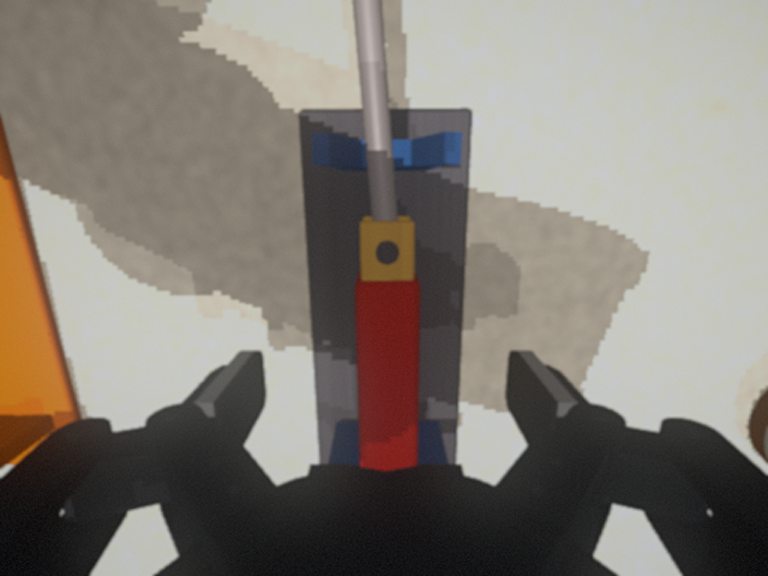

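The handle is centred between the fingers at (388, 280–465), so I'm closing the gripper.

Request:
drive_tool:
  slide:
    - [0,3,-2]
    - [0,3,-2]
    - [0,3,-2]
    - [0,3,-2]
    - [0,3,-2]
    - [0,3,-2]
    - [0,3,-2]
    - [0,3,-2]
    - [0,3,-2]
    - [0,3,-2]
  turn:
    - [0,0,0]
    - [0,0,0]
    - [0,0,0]
    - [0,0,0]
    - [0,0,0]
    - [0,0,0]
    - [0,0,0]
    - [0,0,0]
    - [0,0,0]
    - [0,0,0]
  gripper: [1,0.8,0.6,0.4,0.3,0.2,0.15,0.1,0.1,0.1]
  squeeze: 80

```text
t: 3.4
eef_pos: [0.4654, -0.3381, 0.0342]
tool_rot: [0.709, -0.003, 0.705, 0.0]
contact_force: [-1.1, 0.6, 4.4]
gripper_width: 0.225
```

Request:
drive_tool:
  slide:
    - [0,0,0]
    - [0,0,0]
    - [0,0,0]
    - [0,0,10]
    - [0,0,25]
    - [0,0,45]
    - [0,0,65]
    - [0,0,85]
    - [0,0,85]
    - [0,0,85]
  turn:
    - [0,0,0]
    - [0,0,0]
    - [0,0,0]
    - [0,0,0]
    - [0,0,0]
    - [0,0,0]
    - [0,0,0]
    - [0,0,0]
    - [0,0,0]
    - [0,0,0]
  gripper: [0.1,0.1,0.1,0.1,0.1,0.1,0.1,0.1,0.1,0.1]
  squeeze: 80

```text
t: 4.4
eef_pos: [0.4654, -0.3382, 0.1197]
tool_rot: [0.709, -0.004, 0.705, -0.0]
contact_force: [-0.4, -0.2, -1.8]
gripper_width: 0.221
```

```bash
python3 - <<'E'
from h import *
o=bot.get_obs(); print(o["eef_pos"],o["gripper_width"],o["tool_rot"],o["contact_force"])
w=bot.read_camera("wrist"); crop(w,0,0,512,384,1.5,"w3.png")
s=bot.read_camera("scene"); crop(s,150,110,300,220,5,"s3.png")
c=bot.read_camera("top"); crop(c,240,170,370,230,6,"t3.png")
E
```

```text
[ 0.46542661 -0.3382184   0.11970274] 0.2210675740187237 [ 7.09052096e-01 -3.68162146e-03  7.05146471e-01 -1.59434592e-04] [-0.35663052 -0.18623286 -1.78858165]
```

View pics/w3.png

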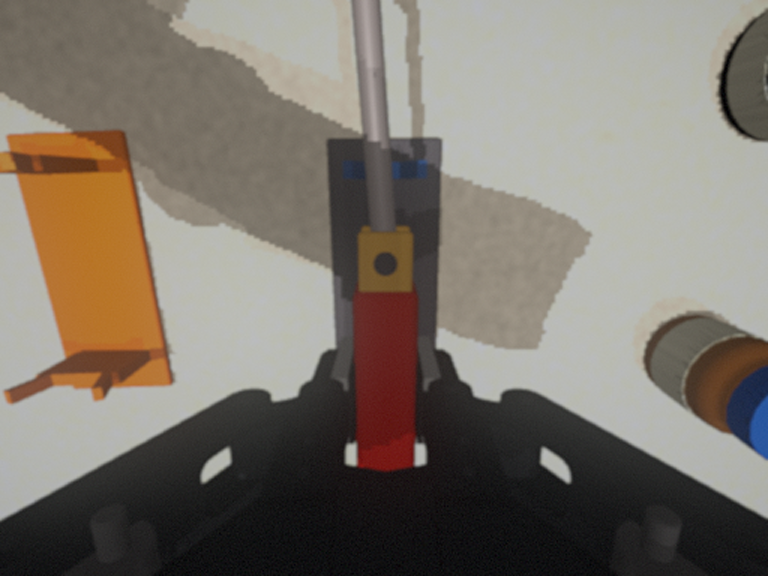

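View pics/s3.png

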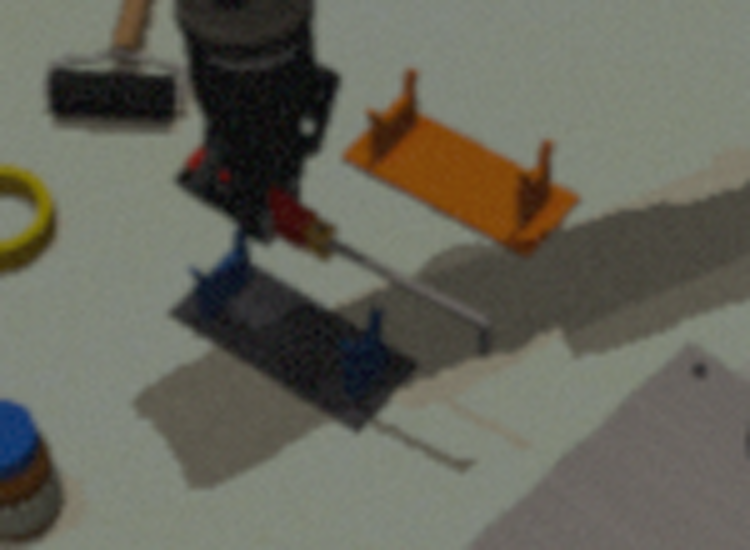

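View pics/t3.png

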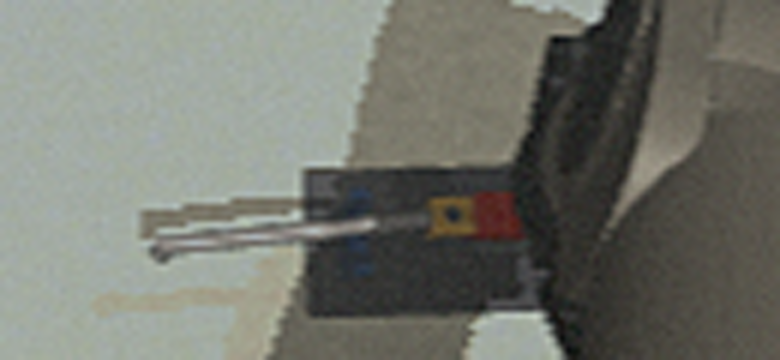

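The hook is held level, with the gripper at 0.22 opening. Next I measure the pin tip against the TCP.

```bash
python3 - <<'E'
from h import *
c=bot.read_camera("top");s=bot.read_camera("scene")
k=lambda x,y,s,u0,v0:(u0+(x+.5)/s-.5,v0+(y+.5)/s-.5)
e=bot.get_obs()["eef_pos"]
t=onz(c,*k(160,248,6,240,170),.1395);j=onz(c,*k(454,215,6,240,170),.1495)
print("tip",t,t-e,"joint",j,np.linalg.norm((t-j)[:2]))
ts=onz(s,*k(487,325,5,150,110),.1395);tb=onz(s,*k(485,352,5,150,110),.1055);print("scene",ts,tb,tb-e)
E
```

```text
tip [ 0.45229912 -0.17042988  0.1395    ] [-0.01250722  0.167234    0.02131968] joint [ 0.46297795 -0.293395    0.1495    ] 0.12342794677573363
scene [ 0.45616019 -0.16815003  0.1395    ] [ 0.45326665 -0.17172685  0.1055    ] [-0.01153969  0.16593703 -0.01268032]
```

Request:
drive_tool:
  slide:
    - [5,10,6]
    - [17,40,12]
    - [29,75,13]
    - [41,110,13]
    - [54,145,13]
    - [67,175,13]
    - [78,200,13]
    - [87,219,13]
    - [87,219,13]
    - [87,219,13]
  turn:
    - [0,0,0]
    - [0,0,0]
    - [0,0,0]
    - [0,0,0]
    - [0,0,0]
    - [0,0,0]
    - [0,0,0]
    - [0,0,0]
    - [0,0,0]
    - [0,0,0]
  gripper: [0.1,0.1,0.1,0.1,0.1,0.1,0.1,0.1,0.1,0.1]

```text
t: 5.65
eef_pos: [0.5518, -0.1177, 0.1312]
tool_rot: [0.708, -0.004, 0.706, 0.001]
contact_force: [-0.8, -1.1, -1.8]
gripper_width: 0.221
```

```bash
python3 - <<'E'
from h import *
o=bot.get_obs(); print(o["eef_pos"],o["gripper_width"],o["tool_rot"],o["contact_force"])
w=bot.read_camera("wrist"); crop(w,0,0,512,384,1.5,"w4.png")
s=bot.read_camera("scene"); crop(s,220,150,400,290,4,"s4.png")
c=bot.read_camera("top"); crop(c,90,120,250,240,5,"t4.png")
E
```

```text
[ 0.55179802 -0.11768467  0.13118098] 0.2205409606356175 [ 0.70806923 -0.00370562  0.70613221  0.00123847] [-0.80460792 -1.13945064 -1.78622168]
```

View pics/w4.png

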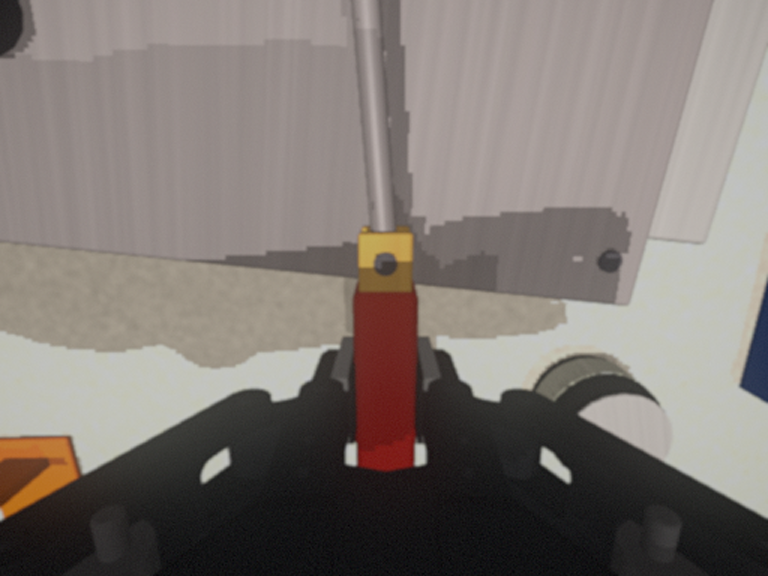

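View pics/s4.png

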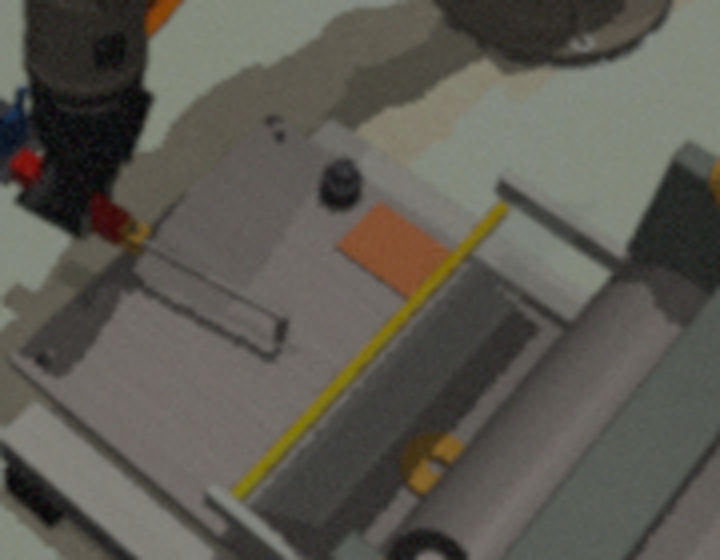

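View pics/t4.png

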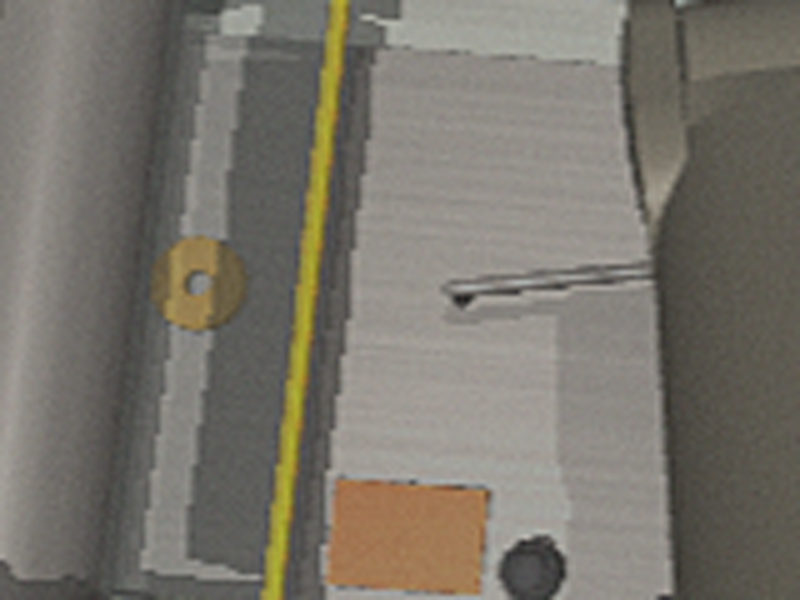

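```bash
python3 - <<'E'
from h import *
c=bot.read_camera("top");s=bot.read_camera("scene");e=bot.get_obs()["eef_pos"]
k=lambda x,y,s,u0,v0:(u0+(x+.5)/s-.5,v0+(y+.5)/s-.5)
print("top shaftend",onz(c,*k(450,289,5,90,120),.152)-e,"pinend",onz(c,*k(462,302,5,90,120),.117)-e)
print("scene shaftend",onz(s,*k(281,321,4,220,150),.152)-e,"pinend",onz(s,*k(281,345,4,220,150),.117)-e)
b=onz(c,*k(198,282,5,90,120),.11);print("bore top",b)
b2=onz(s,*k(435,464,4,220,150),.11);print("bore scene",b2)
# outer fit by colour
for n,cc,win in(("t",c,(110,160,150,200)),):
    hsv=cv2.cvtColor(cc["color"],cv2.COLOR_RGB2HSV); m=((hsv[...,0]>10)&(hsv[...,0]<27)&(hsv[...,1]>85)).astype(np.uint8)
    u0,v0,u1,v1=win; mm=np.zeros_like(m);mm[v0:v1,u0:u1]=m[v0:v1,u0:u1]
    cn=max(cv2.findContours(mm,0,2)[0],key=cv2.contourArea); print(cv2.minEnclosingCircle(cn),cv2.fitEllipse(cn)); u,v=cv2.fitEllipse(cn)[0]; print(onz(cc,u,v,.108))
E
```

```text
top shaftend [-0.01156371  0.16582384  0.02084317] pinend [-0.01259696  0.16533406 -0.01415683]
scene shaftend [-0.0057256   0.16716549  0.02084317] pinend [-0.00780933  0.16973998 -0.01415683]
bore top [0.55292339 0.18419755 0.11      ]
bore scene [0.55351152 0.1832602  0.11      ]
((129.1445770263672, 176.16867065429688), 9.222318649291992) ((129.19717407226562, 176.29515075683594), (17.125211715698242, 17.527587890625), 3.887267827987671)
[0.5524897  0.18476391 0.108     ]
```

Request:
drive_tool:
  slide:
    - [1,10,1]
    - [3,30,1]
    - [5,55,1]
    - [7,80,1]
    - [9,100,1]
    - [10,115,1]
    - [11,125,1]
    - [11,130,1]
    - [11,130,1]
    - [11,130,1]
  turn:
    - [0,0,0]
    - [0,0,0]
    - [0,0,0]
    - [0,0,0]
    - [0,0,0]
    - [0,0,0]
    - [0,0,0]
    - [0,0,0]
    - [0,0,0]
    - [0,0,0]
  gripper: [0.1,0.1,0.1,0.1,0.1,0.1,0.1,0.1,0.1,0.1]

```text
t: 6.9
eef_pos: [0.5623, 0.0091, 0.132]
tool_rot: [0.708, -0.002, 0.706, -0.001]
contact_force: [-0.5, -0.7, -1.6]
gripper_width: 0.223
```

```bash
cat > look.py <<'E'
from h import *
import sys
n=sys.argv[1]
o=bot.get_obs(); print(o["eef_pos"],o["tool_rot"].round(4),o["contact_force"].round(2),o["t"])
s=bot.read_camera("scene"); crop(s,300,240,360,290,10,f"s{n}.png")
c=bot.read_camera("top"); crop(c,105,150,175,200,10,f"t{n}.png")
a=cv2.imread(f"pics/s{n}.png");b=cv2.imread(f"pics/t{n}.png")
cv2.imwrite(f"pics/b{n}.png",cv2.resize(np.vstack([np.pad(a,((0,0),(0,100),(0,0))),b]),None,fx=.6,fy=.6))
E
python3 look.py 5
```

```text
[0.56231594 0.00913728 0.13203209] [ 0.708  -0.0024  0.7062 -0.0009] [-0.47 -0.72 -1.56] 6.9
```

View pics/s5.png

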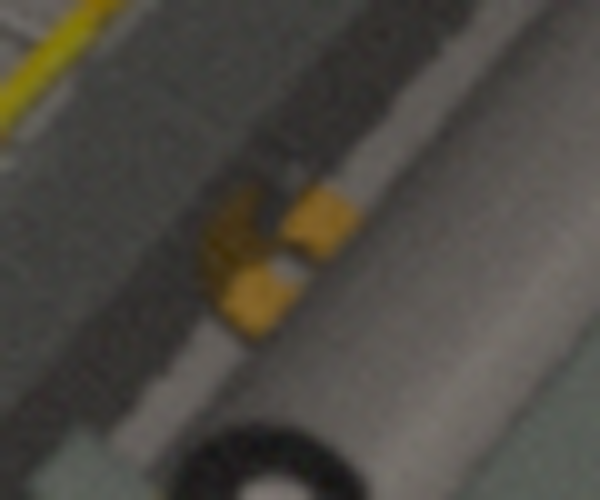

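View pics/t5.png

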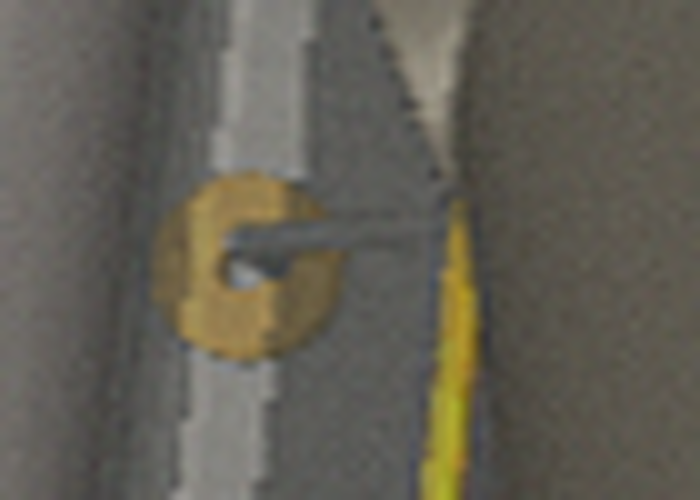

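```bash
cat > pred.py <<'E'
from h import *
c=bot.read_camera("top");s=bot.read_camera("scene");e=bot.get_obs()["eef_pos"]
for dx,dy in((-.0125,.166),(-.0105,.167),(-.008,.168)):
    for nm,dz in(("shaft",.018),("end",-.014)):
        X=e+[dx,dy,dz]
        pt=(proj(c,X)-[105,150]+.5)*10-.5; ps=(proj(s,X)-[300,240]+.5)*10-.5
        print(dx,dy,nm,"top",pt.round(),"scene",ps.round())
W=np.array([.553,.184,.11]); print((proj(c,W)-[105,150]+.5)*10, (proj(s,W)-[300,240]+.5)*10)
def im(cc,u0,v0,u1,v1,k,name):
    a=cc["color"][v0:v1,u0:u1,::-1].astype(float); a=np.clip((a-20)*1.7,0,255).astype(np.uint8)
    cv2.imwrite(name,cv2.resize(a,None,fx=k,fy=k,interpolation=cv2.INTER_LANCZOS4))
import sys
im(c,115,160,155,190,16,f"pics/ct{sys.argv[1]}.png"); im(s,310,250,345,280,16,f"pics/cs{sys.argv[1]}.png")
E
python3 pred.py 5
```

```text
-0.0125 0.166 shaft top [236. 249.] scene [296. 171.]
-0.0125 0.166 end top [272. 270.] scene [275. 222.]
-0.0105 0.167 shaft top [232. 242.] scene [295. 179.]
-0.0105 0.167 end top [268. 263.] scene [274. 230.]
-0.008 0.168 shaft top [229. 232.] scene [294. 188.]
-0.008 0.168 end top [264. 253.] scene [273. 239.]
[247.76625639 264.69772009] [292.03968777 261.36492947]
```

View pics/ct5.png

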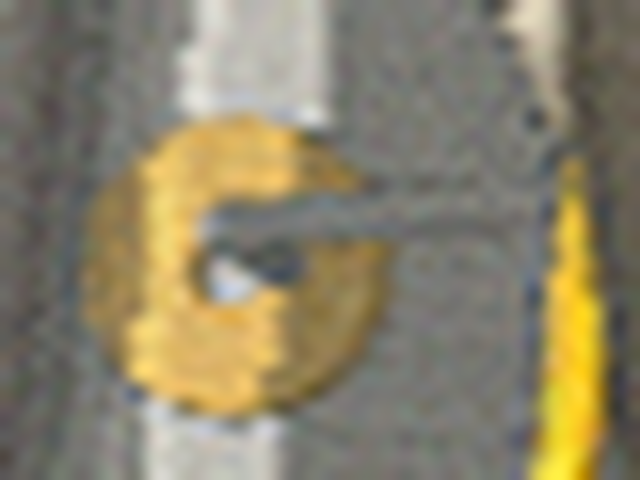

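View pics/cs5.png

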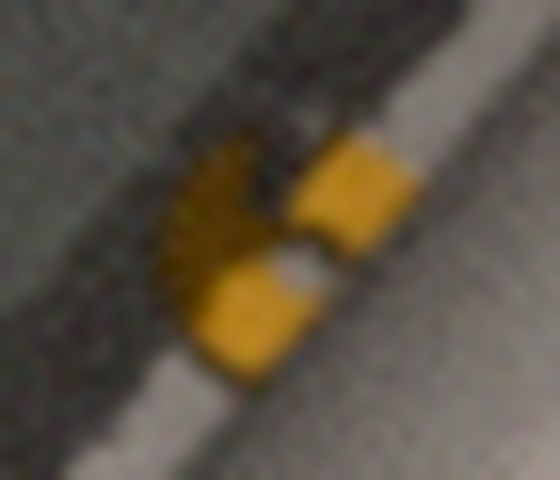

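The enlarged top view shows the pin end at (274,260), just right of the bore at (248,265). The scene view agrees, so the pin needs about +2 mm in x and +8.5 mm in y.

Request:
drive_tool:
  slide:
    - [1,4,0]
    - [2,8,-1]
    - [2,9,-2]
    - [2,9,-3]
    - [2,9,-3]
    - [2,9,-3]
  turn:
    - [0,0,0]
    - [0,0,0]
    - [0,0,0]
    - [0,0,0]
    - [0,0,0]
    - [0,0,0]
  gripper: [0.1,0.1,0.1,0.1,0.1,0.1]

```text
t: 7.7
eef_pos: [0.5643, 0.0182, 0.129]
tool_rot: [0.708, -0.002, 0.706, -0.001]
contact_force: [-0.4, 0.1, -1.7]
gripper_width: 0.225
```

```bash
python3 pred.py 6; python3 -c "
from h import *
o=bot.get_obs();print(o['eef_pos'],o['contact_force'])"
```

```text
-0.0125 0.166 shaft top [205. 244.] scene [319. 200.]
-0.0125 0.166 end top [241. 265.] scene [297. 250.]
-0.0105 0.167 shaft top [201. 236.] scene [318. 208.]
-0.0105 0.167 end top [237. 258.] scene [297. 258.]
-0.008 0.168 shaft top [197. 226.] scene [317. 217.]
-0.008 0.168 end top [234. 248.] scene [295. 267.]
[247.76625639 264.69772009] [292.03968777 261.36492947]
[0.56438647 0.01816882 0.12910802] [ 0.29664537  0.6417039  -2.10458856]
```

View pics/ct6.png

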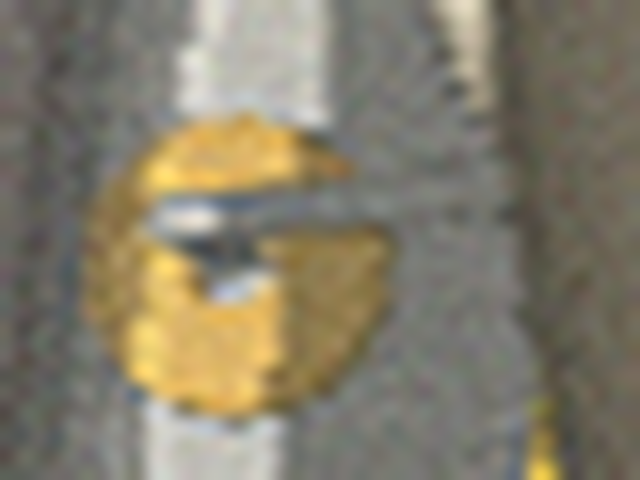

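View pics/cs6.png

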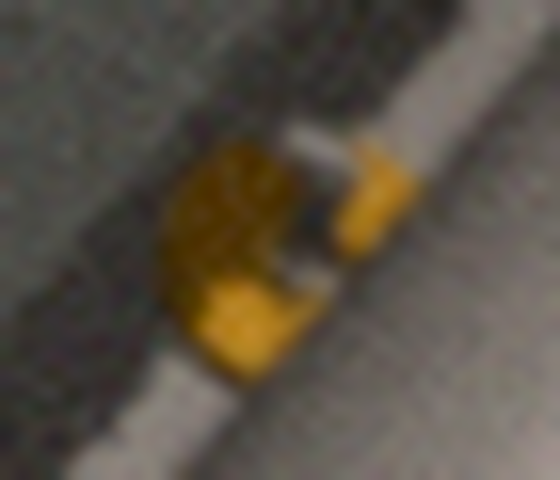

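In the top view the pin end sits roughly 2 mm up and right of the bore. In the scene view it is centred over the bore. I'll split the difference and feel downward in small steps.

Request:
drive_tool:
  slide:
    - [-1,1,-1]
    - [-1,1,-2]
    - [-1,1,-3]
    - [-1,1,-4]
    - [-1,1,-4]
  turn:
    - [0,0,0]
    - [0,0,0]
    - [0,0,0]
    - [0,0,0]
    - [0,0,0]
  gripper: [0.1,0.1,0.1,0.1,0.1]

```text
t: 8.3
eef_pos: [0.5632, 0.0191, 0.1249]
tool_rot: [0.708, -0.002, 0.706, -0.001]
contact_force: [0.3, 0.2, -1.9]
gripper_width: 0.22
```

Request:
drive_tool:
  slide:
    - [0,0,-1]
    - [0,0,-1]
  turn:
    - [0,0,0]
    - [0,0,0]
  gripper: [0.1,0.1]

```text
t: 8.5
eef_pos: [0.5632, 0.0191, 0.1237]
tool_rot: [0.708, -0.002, 0.706, -0.001]
contact_force: [0.1, 0.9, -0.5]
gripper_width: 0.221
```

Request:
drive_tool:
  slide:
    - [0,0,-1]
    - [0,0,-1]
  turn:
    - [0,0,0]
    - [0,0,0]
  gripper: [0.1,0.1]

```text
t: 8.7
eef_pos: [0.5631, 0.0191, 0.1226]
tool_rot: [0.708, -0.002, 0.706, -0.001]
contact_force: [-0.3, 0.3, -1.2]
gripper_width: 0.222
```

```bash
python3 pred.py 7 >/dev/null; python3 -c "
from h import *
o=bot.get_obs();print(o['eef_pos'],o['contact_force'],o['torque'])"
```

```text
[0.56314698 0.01910168 0.12273086] [-0.38338273 -0.17002052 -2.85159595] [-0.12505483 -0.01111809  0.01404906]
```

View pics/ct7.png

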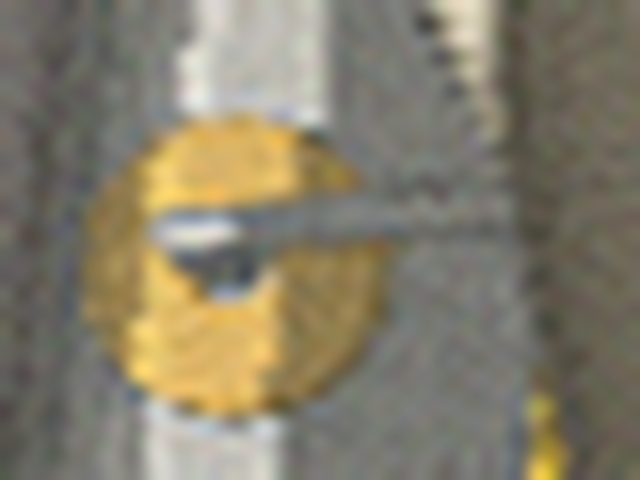

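View pics/cs7.png

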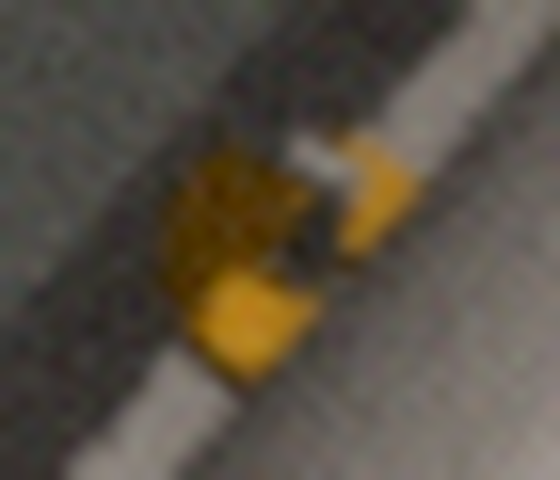

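Request:
drive_tool:
  slide:
    - [-0.5,0,-1]
    - [-0.5,0,-1.5]
    - [-0.5,0,-1.5]
  turn:
    - [0,0,0]
    - [0,0,0]
    - [0,0,0]
  gripper: [0.1,0.1,0.1]

```text
t: 9.1
eef_pos: [0.5625, 0.0191, 0.1211]
tool_rot: [0.708, -0.002, 0.706, -0.001]
contact_force: [0.4, -0.1, -2.0]
gripper_width: 0.219
```

Request:
drive_tool:
  slide:
    - [0,0,0]
    - [0,0,0]
  turn:
    - [0,0,0]
    - [0,0,0]
  gripper: [0.1,0.1]

```text
t: 9.3
eef_pos: [0.5626, 0.0191, 0.1211]
tool_rot: [0.708, -0.002, 0.706, -0.001]
contact_force: [-0.7, 0.1, -1.9]
gripper_width: 0.222
```

No contact yet, and by height the pin end is now below the washer's top. I'll carry on down.

Request:
drive_tool:
  slide:
    - [0,0,-0.7]
    - [0,0,-1.3]
    - [0,0,-1.3]
  turn:
    - [0,0,0]
    - [0,0,0]
    - [0,0,0]
  gripper: [0.1,0.1,0.1]

```text
t: 9.6
eef_pos: [0.5625, 0.0191, 0.1197]
tool_rot: [0.708, -0.002, 0.706, -0.001]
contact_force: [-0.2, 0.2, -2.2]
gripper_width: 0.222
```

Request:
drive_tool:
  slide:
    - [0,0,-0.7]
    - [0,0,-1.3]
    - [0,0,-1.3]
  turn:
    - [0,0,0]
    - [0,0,0]
    - [0,0,0]
  gripper: [0.1,0.1,0.1]

```text
t: 9.9
eef_pos: [0.5624, 0.0191, 0.1183]
tool_rot: [0.708, -0.002, 0.707, -0.001]
contact_force: [0.4, 0.1, -1.8]
gripper_width: 0.219
```

```bash
python3 pred.py 8 >/dev/null; python3 -c "
from h import *
o=bot.get_obs();print(o['eef_pos'],o['contact_force'],o['torque'])"
```

```text
[0.5624579  0.01909784 0.11839759] [-1.00631859 -0.37448988 -2.22395288] [-0.02900317  0.01725408  0.01821015]
```

View pics/ct8.png

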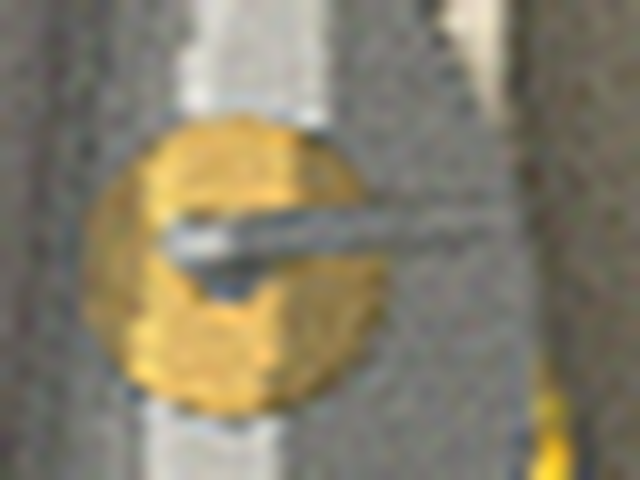

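View pics/cs8.png

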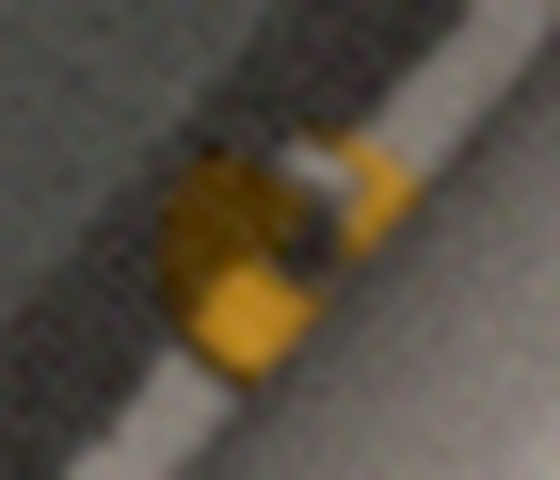

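The pin is seated inside the bore in both views. Now I pull slowly along press −x.

Request:
drive_tool:
  slide:
    - [0,-1,-1]
    - [-0.2,-2,-1]
    - [-0.4,-4,-1]
    - [-0.7,-7,-1]
    - [-1,-11,-1]
    - [-1.4,-15,-1]
    - [-1.8,-19,-1]
    - [-2.2,-23,-1]
    - [-2.5,-26,-1]
    - [-2.6,-27,-1]
  turn:
    - [0,0,0]
    - [0,0,0]
    - [0,0,0]
    - [0,0,0]
    - [0,0,0]
    - [0,0,0]
    - [0,0,0]
    - [0,0,0]
    - [0,0,0]
    - [0,0,0]
  gripper: [0.1,0.1,0.1,0.1,0.1,0.1,0.1,0.1,0.1,0.1]

```text
t: 11.0
eef_pos: [0.5598, -0.0085, 0.1174]
tool_rot: [0.708, -0.002, 0.707, -0.001]
contact_force: [0.0, 1.2, -2.3]
gripper_width: 0.226
```

```bash
python3 look.py 9
```

```text
[ 0.55980867 -0.00849093  0.11737738] [ 0.7077 -0.0021  0.7065 -0.0012] [ 0.04  1.19 -2.27] 11.0
```

View pics/b9.png

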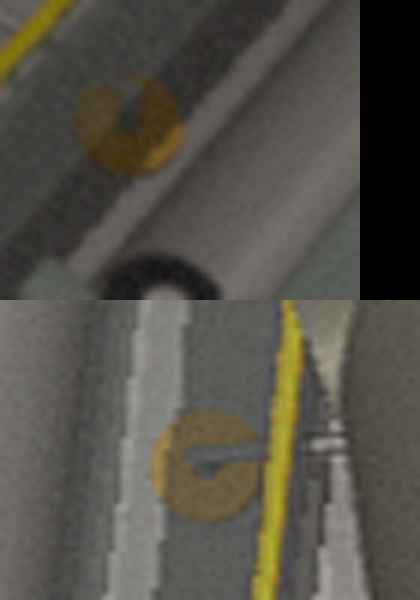

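The washer is following the pin: it sits at (208,465) in the lower picture, about 25 mm out. I'll keep drawing.

Request:
drive_tool:
  slide:
    - [-0.2,-2,0]
    - [-0.6,-6,0]
    - [-1,-11,0]
    - [-1.5,-16,0]
    - [-2,-21,0]
    - [-2.5,-26,0]
    - [-3,-31,0]
    - [-3.4,-36,0]
    - [-3.9,-41,0]
    - [-4.4,-46,0]
  turn:
    - [0,0,0]
    - [0,0,0]
    - [0,0,0]
    - [0,0,0]
    - [0,0,0]
    - [0,0,0]
    - [0,0,0]
    - [0,0,0]
    - [0,0,0]
    - [0,0,0]
  gripper: [0.1,0.1,0.1,0.1,0.1,0.1,0.1,0.1,0.1,0.1]

```text
t: 12.1
eef_pos: [0.5554, -0.0547, 0.1174]
tool_rot: [0.708, -0.002, 0.707, -0.001]
contact_force: [0.6, 1.3, -2.2]
gripper_width: 0.224
```

Request:
drive_tool:
  slide:
    - [-0.3,-3,0]
    - [-0.7,-7,0]
    - [-1.1,-12,0]
    - [-1.6,-17,0]
    - [-2.1,-22,0]
    - [-2.6,-27,0]
    - [-3.1,-32,0]
    - [-3.5,-37,0]
    - [-3.9,-41,0]
    - [-4.2,-44,0]
  turn:
    - [0,0,0]
    - [0,0,0]
    - [0,0,0]
    - [0,0,0]
    - [0,0,0]
    - [0,0,0]
    - [0,0,0]
    - [0,0,0]
    - [0,0,0]
    - [0,0,0]
  gripper: [0.1,0.1,0.1,0.1,0.1,0.1,0.1,0.1,0.1,0.1]

```text
t: 13.1
eef_pos: [0.5511, -0.0992, 0.1174]
tool_rot: [0.708, -0.002, 0.707, -0.001]
contact_force: [0.0, 0.4, -1.8]
gripper_width: 0.219
```

```bash
python3 - <<'E'
from h import *
print(bot.get_obs()["eef_pos"],bot.get_obs()["contact_force"])
c=bot.read_camera("top"); crop(c,90,120,250,240,5,"t10.png")
E
```

```text
[ 0.55110457 -0.09915545  0.1173573 ] [ 0.04929404  0.4059702  -1.76314935]
```

View pics/t10.png

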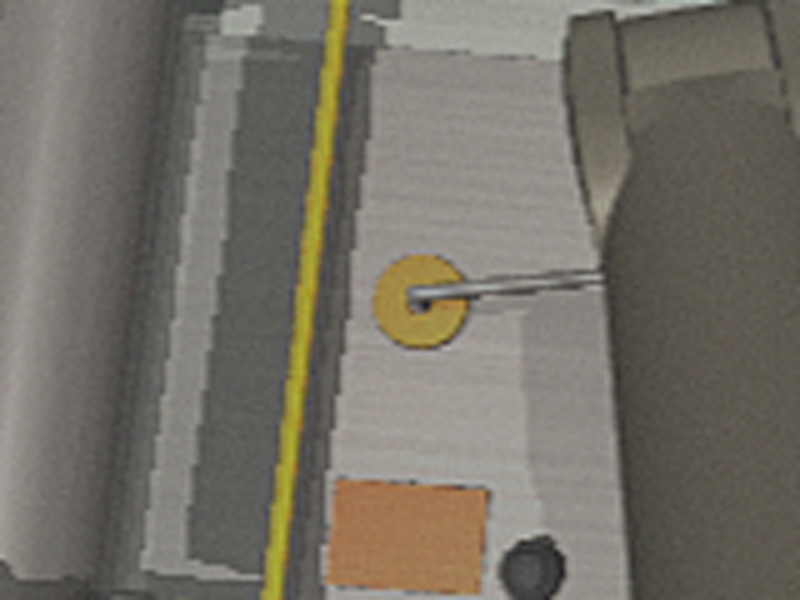

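The washer is out past the yellow bar at (420,301) and still on the pin. One more stretch of drawing, then I ease off, so the lift won't take the washer with it.

Request:
drive_tool:
  slide:
    - [-0.3,-3,0]
    - [-0.7,-7,0]
    - [-1.1,-12,0]
    - [-1.6,-17,0]
    - [-2.1,-22,0]
    - [-2.6,-27,0]
    - [-3,-31,0]
    - [-3.3,-34,0]
    - [-3.4,-35,0]
    - [-3.4,-35,0]
  turn:
    - [0,0,0]
    - [0,0,0]
    - [0,0,0]
    - [0,0,0]
    - [0,0,0]
    - [0,0,0]
    - [0,0,0]
    - [0,0,0]
    - [0,0,0]
    - [0,0,0]
  gripper: [0.1,0.1,0.1,0.1,0.1,0.1,0.1,0.1,0.1,0.1]

```text
t: 14.15
eef_pos: [0.5476, -0.1349, 0.1173]
tool_rot: [0.708, -0.002, 0.707, -0.002]
contact_force: [0.1, -0.0, -2.0]
gripper_width: 0.221
```

Request:
drive_tool:
  slide:
    - [0,1,0]
    - [0.2,2,0]
    - [0.2,2,1]
    - [0.2,2,3]
    - [0.2,2,5]
    - [0.2,2,8]
    - [0.2,2,12]
    - [0.2,2,18]
    - [0.2,2,20]
    - [0.2,2,20]
  turn:
    - [0,0,0]
    - [0,0,0]
    - [0,0,0]
    - [0,0,0]
    - [0,0,0]
    - [0,0,0]
    - [0,0,0]
    - [0,0,0]
    - [0,0,0]
    - [0,0,0]
  gripper: [0.1,0.1,0.1,0.1,0.1,0.1,0.1,0.1,0.1,0.1]

```text
t: 15.15
eef_pos: [0.5482, -0.1331, 0.1379]
tool_rot: [0.708, -0.002, 0.706, -0.002]
contact_force: [0.0, 0.2, -1.8]
gripper_width: 0.219
```

```bash
python3 - <<'E'
from h import *
print(bot.get_obs()["eef_pos"],bot.get_obs()["contact_force"])
c=bot.read_camera("top"); crop(c,90,120,250,240,5,"t11.png")
s=bot.read_camera("scene"); crop(s,220,150,340,260,5,"s11.png")
hsv=cv2.cvtColor(c["color"],cv2.COLOR_RGB2HSV); m=((hsv[...,0]>12)&(hsv[...,0]<27)&(hsv[...,1]>100)).astype(np.uint8);m[:160]=0;m[205:]=0;m[:,:160]=0;m[:,220:]=0
cn=max(cv2.findContours(m,0,2)[0],key=cv2.contourArea); u,v=cv2.minEnclosingCircle(cn)[0]
W=onz(c,u,v,.11); ex=np.array([.0952,.9955]);O=np.array([.5448,.2481]); print(W,(W[:2]-O)@ex,(W[:2]-O)@[-ex[1],ex[0]],cv2.minEnclosingCircle(cn))
E
```

```text
[ 0.5481732  -0.13308052  0.13794388] [ 0.00707356  0.18646571 -1.76119132]
[0.5371104  0.03118229 0.11      ] -0.2166736351926691 -0.012995568479300936 ((187.92982482910156, 180.95614624023438), 9.434449195861816)
```

View pics/t11.png

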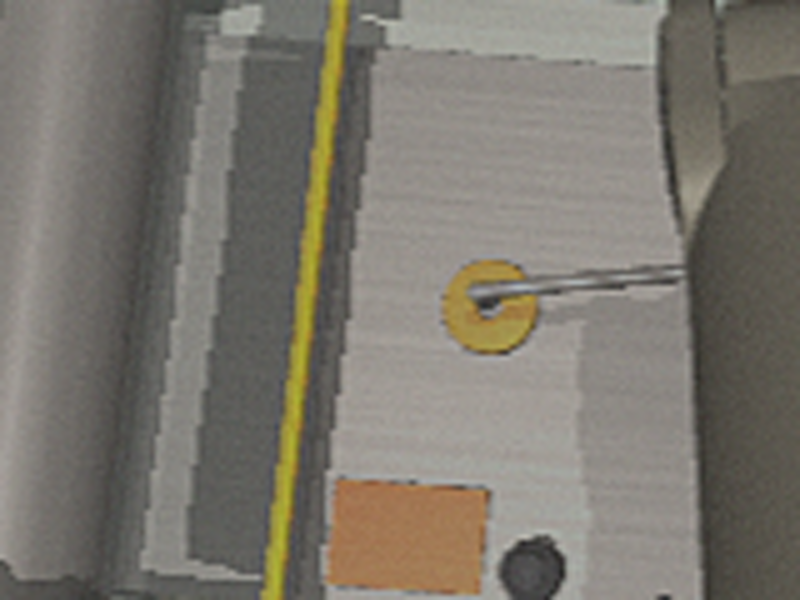

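View pics/s11.png

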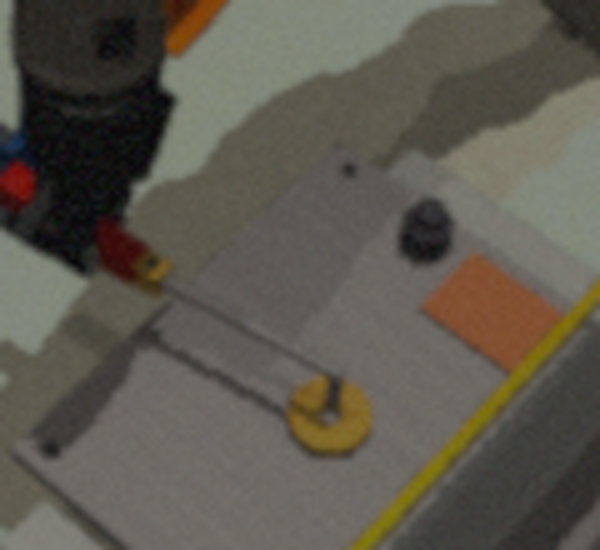

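The washer lies flat at press x −217 mm, y −13 mm, and the pin is clear above it. Next the hook goes back to its rest.

Request:
drive_tool:
  slide:
    - [-4,-10,4]
    - [-14,-35,4]
    - [-30,-74,4]
    - [-46,-114,3]
    - [-60,-150,2]
    - [-71,-178,1]
    - [-79,-196,0]
    - [-83,-205,0]
    - [-83,-205,0]
    - [-83,-205,0]
  turn:
    - [0,0,0]
    - [0,0,0]
    - [0,0,0]
    - [0,0,0]
    - [0,0,0]
    - [0,0,0]
    - [0,0,0]
    - [0,0,0]
    - [0,0,0]
    - [0,0,0]
  gripper: [0.1,0.1,0.1,0.1,0.1,0.1,0.1,0.1,0.1,0.1]

```text
t: 16.25
eef_pos: [0.4653, -0.337, 0.1375]
tool_rot: [0.708, -0.002, 0.706, -0.001]
contact_force: [-0.4, 0.9, -2.1]
gripper_width: 0.225
```

```bash
python3 - <<'E'
from h import *
o=bot.get_obs(); print(o["eef_pos"],o["gripper_width"],o["tool_rot"],o["contact_force"])
w=bot.read_camera("wrist"); crop(w,0,0,512,384,1.5,"w12.png")
E
```

```text
[ 0.46526621 -0.33697056  0.13745348] 0.2246227995775257 [ 0.70774495 -0.00218066  0.70646374 -0.0011461 ] [-0.42301038  0.87719718 -2.08130482]
```

View pics/w12.png

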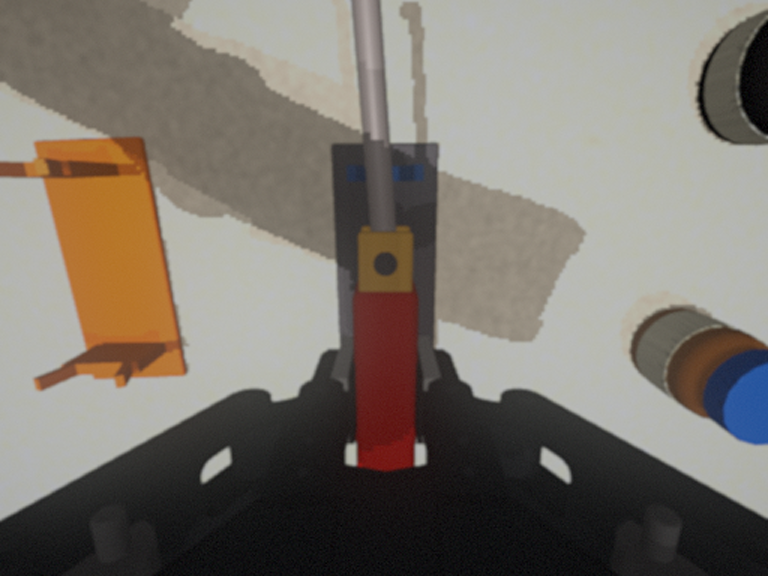

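The hook sits in the gripper exactly as it did at pickup, lined up over the rest. Lowering now.

Request:
drive_tool:
  slide:
    - [0,-1,-15]
    - [0,-1,-40]
    - [0,-1,-60]
    - [0,-1,-75]
    - [0,-1,-85]
    - [0,-1,-92]
    - [0,-1,-97]
    - [0,-1,-101]
    - [0,-1,-102]
    - [0,-1,-102]
  turn:
    - [0,0,0]
    - [0,0,0]
    - [0,0,0]
    - [0,0,0]
    - [0,0,0]
    - [0,0,0]
    - [0,0,0]
    - [0,0,0]
    - [0,0,0]
    - [0,0,0]
  gripper: [0.1,0.1,0.1,0.1,0.1,0.1,0.1,0.1,0.1,0.1]

```text
t: 17.3
eef_pos: [0.4658, -0.3377, 0.0358]
tool_rot: [0.708, -0.003, 0.706, -0.001]
contact_force: [0.2, 0.4, -1.7]
gripper_width: 0.218
```

```bash
python3 - <<'E'
from h import *
o=bot.get_obs(); print(o["eef_pos"],o["gripper_width"],o["contact_force"],o["torque"])
w=bot.read_camera("wrist"); crop(w,0,0,512,384,1.5,"w13.png")
E
```

```text
[ 0.46576589 -0.33767381  0.03577335] 0.21786314910749818 [ 0.21256364  0.3925759  -1.74180566] [-0.04745921  0.02612501 -0.04340448]
```

View pics/w13.png

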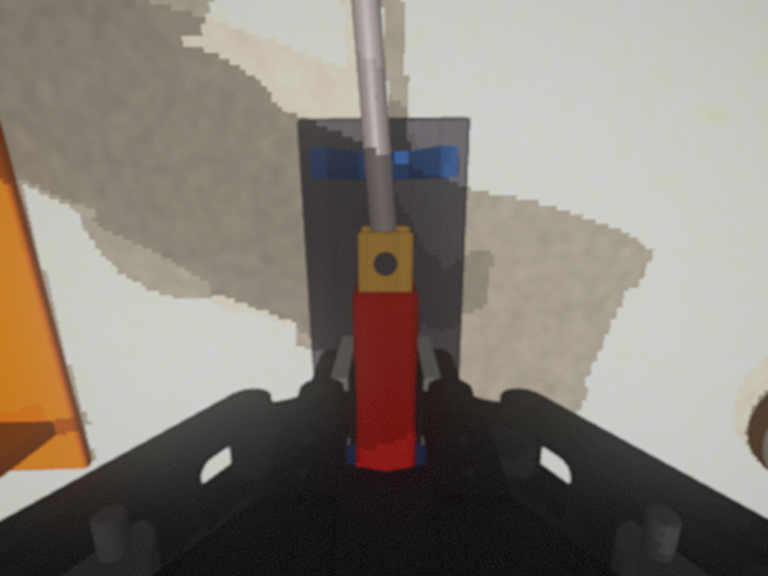

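Both handle and shaft are inside the fork gaps. I'll lower the last 1.5 mm and release gently.

Request:
drive_tool:
  slide:
    - [0,0,-1]
    - [0,0,-1.5]
    - [0,0,-1.5]
    - [0,0,-1.5]
    - [0,0,-1.5]
    - [0,0,-1.5]
    - [0,0,-1.5]
    - [0,0,-1.5]
    - [0,0,-1.5]
    - [0,0,-1.5]
  turn:
    - [0,0,0]
    - [0,0,0]
    - [0,0,0]
    - [0,0,0]
    - [0,0,0]
    - [0,0,0]
    - [0,0,0]
    - [0,0,0]
    - [0,0,0]
    - [0,0,0]
  gripper: [0.1,0.1,0.1,0.25,0.3,0.4,0.6,0.8,1,1]

```text
t: 18.35
eef_pos: [0.4658, -0.3377, 0.0344]
tool_rot: [0.708, -0.003, 0.706, -0.001]
contact_force: [-0.0, 0.2, 0.6]
gripper_width: 0.999
```

Request:
drive_tool:
  slide:
    - [0,0,0]
    - [0,0,0]
    - [0,0,10]
    - [0,0,30]
    - [0,0,60]
    - [0,0,100]
    - [0,0,140]
    - [0,0,170]
    - [0,0,170]
  turn:
    - [0,0,0]
    - [0,0,0]
    - [0,0,0]
    - [0,0,0]
    - [0,0,0]
    - [0,0,0]
    - [0,0,0]
    - [0,0,0]
    - [0,0,0]
  gripper: [1,1,1,1,1,1,1,1,1]

```text
t: 19.25
eef_pos: [0.4684, -0.339, 0.2101]
tool_rot: [0.711, -0.004, 0.703, -0.003]
contact_force: [0.9, -0.5, -0.6]
gripper_width: 0.998
```

```bash
python3 - <<'E'
from h import *
o=bot.get_obs(); print(o["eef_pos"],o["gripper_width"],o["contact_force"])
w=bot.read_camera("wrist"); crop(w,0,0,512,384,1.5,"w14.png")
s=bot.read_camera("scene"); crop(s,150,110,350,260,4,"s14.png")
k=lambda x,y:((x+.5)/1.5-.5,(y+.5)/1.5-.5)
for p in ((382.5,221),): print(onz(w,*k(*p),.064))
E
```

```text
[ 0.46844665 -0.33903954  0.21014114] 0.9984537416995545 [ 0.93512078 -0.47868283 -0.61234144]
[ 0.46720598 -0.30185239  0.064     ]
```

View pics/w14.png

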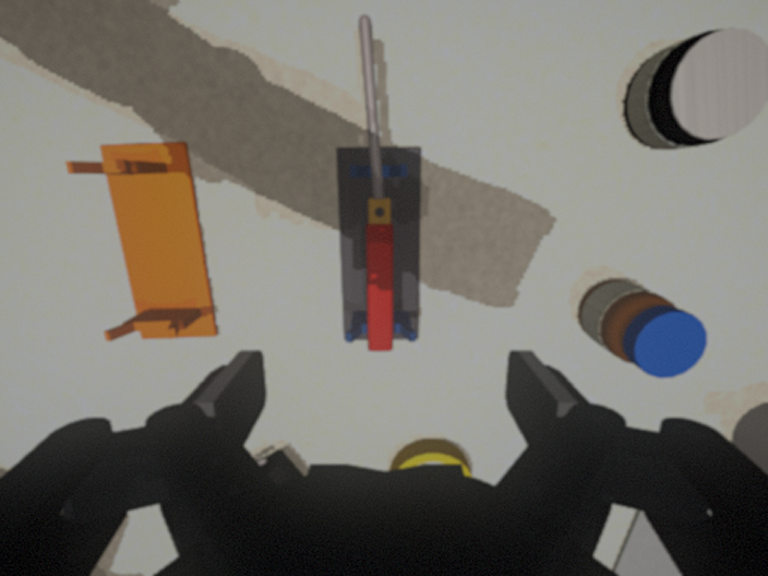

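View pics/s14.png

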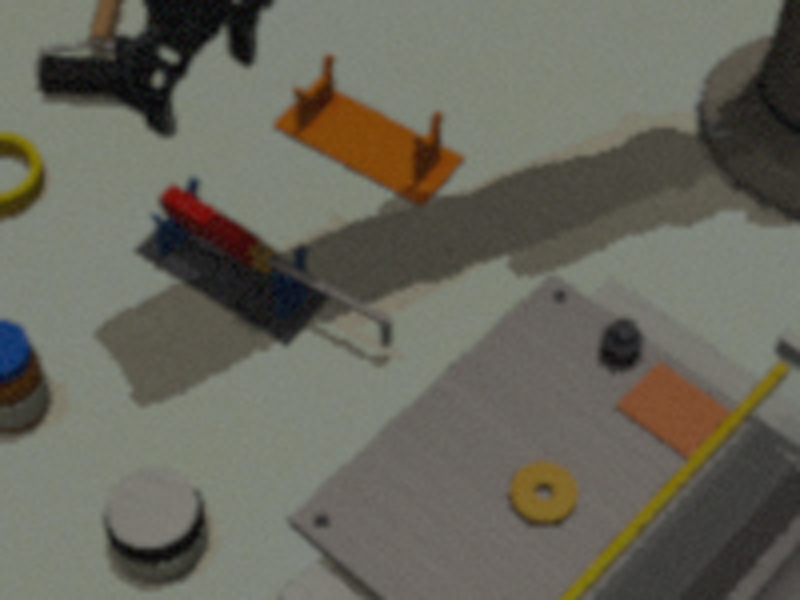

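The wrist view shows the hook in both forks, with its joint at (380,212). The scene view shows the washer flat on the open bed at (543,492). I'll let everything settle and hand in.

Request:
drive_tool:
  slide:
    - [0,0,0]
    - [0,0,0]
    - [0,0,0]
    - [0,0,0]
  turn:
    - [0,0,0]
    - [0,0,0]
    - [0,0,0]
    - [0,0,0]
  gripper: [1,1,1,1]

```text
t: 19.75
eef_pos: [0.4658, -0.3377, 0.2049]
tool_rot: [0.708, -0.003, 0.706, -0.001]
contact_force: [0.6, -0.6, 0.4]
gripper_width: 0.999
```

```bash
python3 - <<'E'
from h import *
c=bot.read_camera("top"); hsv=cv2.cvtColor(c["color"],cv2.COLOR_RGB2HSV); m=((hsv[...,0]>12)&(hsv[...,0]<27)&(hsv[...,1]>100)).astype(np.uint8);m[:160]=0;m[205:]=0;m[:,:165]=0;m[:,220:]=0
cn=max(cv2.findContours(m,0,2)[0],key=cv2.contourArea); u,v=cv2.minEnclosingCircle(cn)[0]
W=onz(c,u,v,.11); ex=np.array([.0952,.9955]);O=np.array([.5448,.2481]); print("washer press x,y",(W[:2]-O)@ex,(W[:2]-O)@[-ex[1],ex[0]])
w=bot.read_camera("wrist"); k=lambda x,y:((x+.5)/1.5-.5,(y+.5)/1.5-.5)
print("joint",onz(w,*k(380,212),.064),bot.get_obs()["joint_vel"].round(4))
bot.hand_in()
E
```

```text
washer press x,y -0.2166736351926691 -0.012995568479300936
joint [ 0.46186621 -0.29323236  0.064     ] [ 0.0003 -0.003  -0.0028 -0.0036  0.0015  0.0011 -0.    ]
the job is handed in; nothing more can be done
```

The washer is out on the open bed and the hook is back on its blue rest. I handed the job in at about 20 s; no verdict is reported.

**How it went:** The pin went down under the guard into the washer's bore without any contact I could tell from the force sensor's noise (about 1 N). I drew the washer out along the bed at 50 mm/s or less, unloaded the pin and lifted it clear.

**Last checks:**
- **Washer:** its centre measures about x −217 mm, y −13 mm in the press frame, about 77 mm in front of the guard's edge. It looks flat and read the same in two pictures taken about 5 s apart.
- **Hook:** it lies in both forks, with its joint within a few millimetres of where it started. The gripper is open and well above it.
- **Bystanders:** those in the last pictures look where they were; I did not measure them.

**Disagreements:**
- **Pin and bore:** the top and scene cameras differed by about 2–3 mm on where the pin stood over the bore. I split the difference, and it went in first time.
- **Hook joint:** my second-to-last joint reading was about 8 mm off the start. I had measured it at an old pixel while the arm was still moving; the settled one agreed.

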